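# Open the child-safe dishwasher-tablet tub

### The arm

A 6-joint arm with a two-finger parallel gripper is mounted at the origin on a cart in front of the work surface, level with it; the furniture and walls round the work are solid. World frame = base frame: x ahead of the robot, y to its left, z up, the work surface at z = 0. Lengths are in mm, angles in rad, forces in N, time in s.
With the tool pointing down it reaches from about 325 to 900 mm from the base axis. Payload 6.1 kg.
Tool frame: the origin (TCP) lies between the finger pads; the fingertips stand 19 mm ahead of it and the grasp point (between the pads) is the TCP; x points along the fingers, z is the direction in which the jaws open and shut, and the axes are right-handed (so a half turn about x gives the same grasp; the last joint's range is limited). The gripper opens to 87 mm and grips with 3 to 60 N. Pads are 19 mm wide; open, the fingers measure 117 mm over their backs; the gripper's body (75 mm by 190 mm) begins 51 mm behind the grasp point.
Start: joints at [-1.451, 0.22, 1.526, -0, 1.395, -0.126], TCP at [152.076, -606.209, 241.538] pointing down, gripper open.
Joint ranges: [-2.98, 2.98], [-0.91, 2.08], [0.09, 2.57], [-1.24, 4.39], [0.2, 2.65], [-2.68, 2.68]. Speed limits (rad/s): [2.57, 2.57, 3.01, 3.14, 3.14, 3.14].

### API

Orientations are given as a rotation vector (axis times angle).
In Python, from rig import read_state, read_camera, calibration, hand_in, look_for, masks_of, pinpoint gives the robot as it stands. The module is installed in compiled form; this text tells all that it offers.
- The arm moves only by the tool send_rows, never from a script. Its argument "series" is a list of rows, each an object of numbers: "jaw": the opening, from 0 (shut) to 1 (fully open); "tx", "ty", "tz": the shift along the tool's x, y, z in m; "twist": the turn about the tool's x in degrees. In form: [{"jaw": .., "tx": .., "ty": .., "tz": .., "twist": ..}, ...]. A call has exactly 5 rows; each row shifts and turns the commanded pose from where the row before left it, along the tool's axes as they then stand; what a row does not reach is not made up. A row lasts 1/8 s, in which the tool goes at most 62.5 mm and 10.7 degrees, less where a joint would pass 70% of its speed; a pose out of reach is approached as far as the arm can. A call is refused whole if a number of a shift passes 0.0625 or a number of a turn 10.7, either way. A call with a gripper value outside its range is refused whole. The fingers move at their own pace and stop on an object; the grip force is fixed at half the most. Time passes only in rows, so rows that do not move let the fingers close, or fill a call up. It gives the time, the measured TCP pose, the force and the opening at its end, in the units of the state.
- read_state(): the state, without advancing time (a new reading comes with each control period).
- read_camera(name): name is "scene" or "top" or "wrist"; returns the picture (420x560x3 uint8, red, green, blue); there is no depth.
- calibration(name): a dict with "fovy" (degrees; the focal length in pixels is half the picture's height over the tangent of half this angle, whatever the lens; pixels are square), "cx", "cy" (the principal point, pixels), "R" (3x3) and "t" (3): a world point X has camera coordinates R X + t. Camera axes: x right, y down, z forward; pixel columns grow to the right and rows downward; lengths in mm; the calibration is good to about 2 mm. A picture is of the moment at which its call begins: read the wrist's pose just before it. calibration takes no time and is no camera call; for the wrist camera it gives the pose at the moment of the call.
- hand_in(): hands the job in, once; it reports no verdict.
Trained networks look in the newest picture that a camera, given by its name, has taken for a name from the list of things; names that differ only in an ending like _2 or _b are one class to them, and where a whole thing is asked for, a point or a joint stands for the part that bears it (a point fixed in the world has none). Each returns a list of dicts, best first, with "confidence" (0 to 1); they miss things now and then, are a little off and sometimes report something else, mostly with a low value. They report only what shows in the picture. A call takes as long as a camera call.
- look_for(camera, name): "location" ([x, y, z] in mm, in the coordinates of the camera as it stood for that picture, good to about 4 mm: the middle of the surface that is visible of it).
- masks_of(camera, name): "pixels" (420x560 bool, what is visible of it).
- pinpoint(camera, name): "location" ([x, y, z] in mm, in the coordinates of the camera as it stood for that picture, good to about 4 mm: a listed point, or the origin of a listed thing).
The state is a dict: "clock": time; "joints": joint angles; "qvel": joint speeds; "joint_efforts": joint torques, N m; "eef_pos": TCP position; "orientation": TCP orientation; "ft_force": force on the tool from outside, world axes, zero at the start; "wrist_torque": the same for the moment, N m; "gripper_width": opening from 0.0 (shut) to 1.0 (fully open).
Only numpy, scipy, OpenCV 4.12 (cv2) and the standard library are available. Lean on these libraries where they do the work, as an engineer would, in place of code of your own. Each camera call takes 0.05 s, during which the arm holds its last target. There are 200 camera calls.

### The job

Open the white tub of dishwasher tablets and leave it standing open: push the child lock on its front deck all the way in towards the latch, press the latch flap down so that the lid springs ajar, then push the lid up and over with the fingertips until it lies back and stays open by its own weight. Do it all by touch: grasp and lift nothing, leave the tub standing where it is, and do not disturb the things round it.

Things in the scene. Friction and masses are not known exactly. Their poses are not given: they have to be found in the camera images.
- tub: white plastic tub standing loose (1.4 to 2 kg), 185 x 150 mm. Origin on its underside; x axis from the front (deck side) to the back (hinge side), y to its left, z up. Front wall at x = -100 mm, back at +85, sides at y = +-75. From x = -40 back is the bin under the grey lid, rim 94 mm high; in front of it lies a flat deck 80 mm high that carries lock and latch
- lock_face (a point): centre of the outer (+y) face of the lock's upright thumb ridge, near the left end of the tub's deck, 11 mm above the deck and at first 11 to 14 mm inside the tub's left side. The ridge is 30 mm long (tub's x), 12 mm thick (y) and ends 20 mm above the deck. Push this face towards the tub's -y, to the latch
- lock (a joint): travel of the lock in m towards the tub's -y: 0 to 0.003 = locked, 0.016 = fully in, unlocked. About 1 N of friction; stays where it is left. Locked, its bar stands under a tooth of the latch flap, which then cannot be pressed; it is clear from 0.012
- latch_pad (a point): middle of the upper face of the latch flap, on the tub's centre line, 97 mm above the worktop. The flap is 42 mm wide (y), 34 mm long (x), and slopes up to its free front edge; pressed home it is level and this point some 9 mm lower. A hook behind it, 101 mm high, holds the lid's front edge
- latch (a joint): angle of the latch flap in rad: 0 = up, hooked; 0.35 = pressed level. Springs back; takes about 2.5 N to start and 5 N to press home; lets go of the lid at about 0.22
- lid (a joint): opening of the grey lid in rad: 0 shut, 1.57 upright, 1.95 at its stop, leaning back. Damped hinge at the back without friction. Once unlatched a spring lifts it to about 0.47 (ajar), no farther. Let go below about 1.54 it sinks back to ajar; from about 1.65 on its weight takes it to the stop in one or two seconds
- lid_edge (a point): middle of the lower front edge of the lid's skirt (moves with the lid): 132 mm from the hinge axis along the lid and 11 mm below its plane. The lid is 158 mm wide, about 120 g. Ajar, this point is about 148 mm above the worktop and 37 mm in front of the tub's origin; fingers come under it from the front, over the deck
- lid_hinge (a point): middle of the lid's hinge axis (along the tub's y), at x = +86 mm, z = 98 mm in the tub's frame
- garlic: garlic bulb, 60 mm, close to the tub's right side; leave alone
- tin: food tin, 76 mm across, 58 mm high, by the rear of the tub's left side; leave alone
- apple: apple, 72 mm, in front of the blender; leave alone
- lemon: lemon, 76 mm, on the wooden chopping board at the left; leave alone
- peeler: peeler with a dark handle, 170 mm, on the chopping board; leave alone
- spoon: wooden spoon, 297 mm, at the right front of the worktop; leave alone
- blender_foot (a point): middle of the foot of the heavy jug blender, an obstacle that stands behind and to the right of the work and does not move: base 215 mm across up to 190 mm high, above it a jug 140 mm across up to 413 mm; keep arm and gripper clear of it

How it is judged (in metres and radians):
On the way, in this order (a step that is already met when the one before it is completed fails the run):
1. the child lock is pushed in (value of joint lock above 0.012 m), for 0.1 s.
2. the latch is pressed and the lid springs ajar (value of joint lid above 0.35 rad), for 0.1 s.
At the end, for the whole second after the job is handed in: the lid lies back against its stop (over 1.85 rad), at rest and held by its weight alone; the lock is in (over 12 mm); the tub stands flat within 30 mm of where it stood (value of joint lid above 1.85 rad and velocity of joint lid between -0.05 and 0.05 rad/s and value of joint lock above 0.012 m and distance of tub from where it was at the start of the episode below 0.03 m and angle between tub's own z axis and vertical below 0.05 rad and height (world z) of tub below 0.008 m and linear speed of tub below 0.01 m/s); the robot touches nothing.
It fails at once if the tub is shoved more than 30 mm, lifted or tipped (distance of tub from where it was at the start of the episode above 0.03 m or angle between tub's own z axis and vertical above 0.12 rad or height (world z) of tub above 0.01 m).
It fails at once if a thing standing by is moved more than 30 mm (distance of any of garlic, tin, apple, lemon, peeler, spoon from where it was at the start of the episode above 0.03 m).
It also fails if it takes over 61 s, if anything falls off the work surface, if the arm or the gripper's body presses on something with over 40 N, if the wrist force passes 120 N, or if a joint passes its speed limit or range.

## Working session

There is one attempt and no reset: what is moved stays moved. The work goes in short steps, Python scripts to look and compute and a tool call to move; the robot and the scene stay as the last step left them, time stands still between calls to the robot, and variables do not carry over. Pictures are saved under pics/ and viewed, about 8 in all and at most 12, crops included, and the job is handed in when it is done.

Besides the shell and the picture viewer there is one more tool, called as name(argument=value, ...) on one line, values as JSON. send_rows: Moves the arm, as the interface text tells. Its arguments: {"type":"object","properties":{"series":{"type":"array","items":{"type":"object","properties":{"jaw":{"type":"number"},"tx":{"type":"number"},"ty":{"type":"number"},"tz":{"type":"number"},"twist":{"type":"number"}}}}},"required":["series"]}

```bash
mkdir -p pics; cat > h.py <<'E'
import numpy as np, cv2
from rig import *
from scipy.spatial.transform import Rotation as Ro
def W(cam,p,c=None):
    c=c or calibration(cam); return np.array(c["R"]).T@(np.array(p)-np.array(c["t"]))
def save(cam,n):
    im=read_camera(cam); cv2.imwrite("pics/"+n,im[:,:,::-1]); return im
E
python3 - <<'E'
from h import *
np.set_printoptions(precision=1,suppress=True)
s=read_state(); print(s["clock"],s["eef_pos"],Ro.from_rotvec(s["orientation"]).as_matrix(),s["ft_force"])
ims=[]
for cam in("scene","top"):
    ims.append(save(cam,cam+"1.png")); c=calibration(cam)
    for n in("tub","lock_face","latch_pad","lid_edge","lid_hinge","garlic","tin","apple","blender_foot"):
        r=pinpoint(cam,n)
        print(cam,n,[(W(cam,x["location"],c),round(x["confidence"],2)) for x in r[:2]])
print(read_state()["clock"])
E
```

```text
0.0 [ 152.  -605.6  240.4] [[-0.   1.   0.2]
 [ 0.   0.2 -1. ]
 [-1.   0.  -0. ]] [ 0.8 -0.4 -0.3]
scene tub [(array([547.7, 227.7,  -0.8]), 0.69)]
scene lock_face [(array([489.3, 310.3,  91.9]), 0.66)]
scene latch_pad [(array([474.5, 248.1,  97. ]), 0.77)]
scene lid_edge [(array([502.6, 241.6,  88.9]), 0.68)]
scene lid_hinge [(array([634.8, 211.5,  94.3]), 0.74)]
scene garlic [(array([526.1, 107.4,  -1.1]), 0.49)]
scene tin [(array([639.7, 345.9,   1. ]), 0.94)]
scene apple [(array([ 500.4, -149. ,    3.3]), 0.63)]
scene blender_foot [(array([448.3, 556.5,  19.2]), 0.42)]
top tub [(array([547.8, 230.8,   1. ]), 0.91)]
top lock_face [(array([482.1, 308.6,  93.6]), 0.62)]
top latch_pad [(array([476.2, 246.2,  97.1]), 0.47)]
top lid_edge [(array([506. , 236. ,  86.3]), 0.8)]
top lid_hinge [(array([632. , 210.8,  96.9]), 0.78), (array([530.1, 103.4,   2.6]), 0.66)]
top garlic [(array([531.8, 103.3,   4. ]), 0.59)]
top tin [(array([ 504.9, -152.3,    0.8]), 0.72), (array([639.3, 345.3,   2.4]), 0.59)]
top apple [(array([ 505.4, -153.7,    0.7]), 0.8)]
top blender_foot []
1.0
```

View pics/scene1.png

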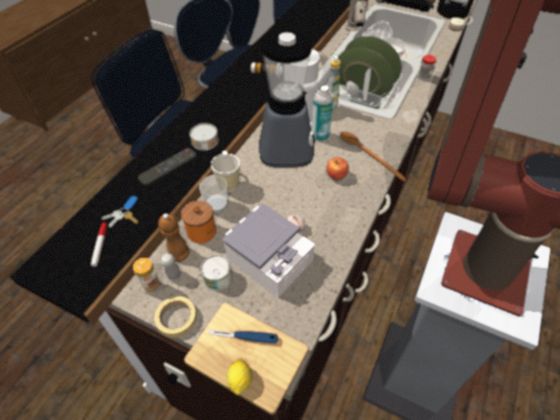

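View pics/top1.png

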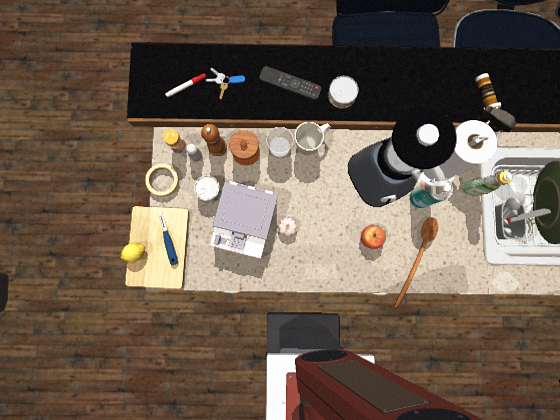

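The scene and top views agree: the tub stands at about (548, 229) with yaw of about -0.22. Its lid is at top px (245,210) and its deck at (240,242). The tin is behind on the left at (207,188) and the garlic is on the right at (288,227). First I'll turn the tool so that its y lies along tub x, and shut the jaw.

send_rows(series=[{"jaw": 0, "tx": 0, "ty": 0, "tz": 0, "twist": 4.8}, {"jaw": 0, "tx": 0, "ty": 0, "tz": 0, "twist": 4.8}, {"jaw": 0, "tx": 0, "ty": 0, "tz": 0, "twist": 4.8}, {"jaw": 0, "tx": 0, "ty": 0, "tz": 0, "twist": 4.8}, {"jaw": 0, "tx": 0, "ty": 0, "tz": 0, "twist": 4.8}])

```text
clock: 1.62
eef_pos: [152.1, -606.2, 241.5]
orientation: [1.338, 1.121, -1.338]
ft_force: [0.6, -0.3, -0.3]
gripper_width: 0.518
```

```bash
cat >> h.py <<'E'
def togo(target):
    s=read_state(); R=Ro.from_rotvec(s["orientation"]).as_matrix()
    y=np.degrees(np.arctan2(R[1,1],R[0,1])); d=R.T@(np.array(target)-s["eef_pos"])
    print("t",s["clock"],"pos",np.round(s["eef_pos"],1),"yaw",round(y,2),"go tool",np.round(d,1),"F",np.round(s["ft_force"],1),"w",s["gripper_width"])
E
python3 -c "
from h import *
togo([420,0,240]);togo([491,334,220])"
```

```text
t 1.625 pos [ 152.1 -606.2  241.5] yaw -10.08 go tool [   1.5  157.7 -643.7] F [ 0.6 -0.3 -0.3] w 0.5177810780716079
t 1.625 pos [ 152.1 -606.2  241.5] yaw -10.08 go tool [  21.5  169.2 -985. ] F [ 0.6 -0.3 -0.3] w 0.5177810780716079
```

send_rows(series=[{"jaw": 0, "tx": 0, "ty": 0.015, "tz": -0.055, "twist": 0}, {"jaw": 0, "tx": 0, "ty": 0.015, "tz": -0.06, "twist": 0}, {"jaw": 0, "tx": 0, "ty": 0.015, "tz": -0.06, "twist": 0}, {"jaw": 0, "tx": 0, "ty": 0.015, "tz": -0.06, "twist": 0}, {"jaw": 0, "tx": 0, "ty": 0.015, "tz": -0.06, "twist": 0}])

```text
clock: 2.25
eef_pos: [277.3, -326.8, 241.7]
orientation: [1.336, 1.121, -1.336]
ft_force: [1.0, -0.1, -0.2]
gripper_width: 0.02
```

send_rows(series=[{"jaw": 0, "tx": 0, "ty": 0.015, "tz": -0.06, "twist": 0}, {"jaw": 0, "tx": 0, "ty": 0.015, "tz": -0.06, "twist": 0}, {"jaw": 0, "tx": 0, "ty": 0.015, "tz": -0.06, "twist": 0}, {"jaw": 0, "tx": 0, "ty": 0.015, "tz": -0.06, "twist": 0}, {"jaw": 0, "tx": 0, "ty": 0.015, "tz": -0.06, "twist": 0}])

```text
clock: 2.88
eef_pos: [403.0, -44.0, 242.2]
orientation: [1.336, 1.12, -1.334]
ft_force: [0.8, 0.2, 1.3]
gripper_width: 0.006
```

send_rows(series=[{"jaw": 0, "tx": 0, "ty": 0.0, "tz": -0.06, "twist": 0}, {"jaw": 0, "tx": 0, "ty": 0.0, "tz": -0.06, "twist": 0}, {"jaw": 0, "tx": 0, "ty": 0.0, "tz": -0.06, "twist": 0}, {"jaw": 0, "tx": 0, "ty": 0.0, "tz": -0.06, "twist": 2.5}, {"jaw": 0, "tx": 0, "ty": 0.0, "tz": -0.06, "twist": 0}])

```text
clock: 3.5
eef_pos: [456.6, 251.3, 241.9]
orientation: [1.368, 1.098, -1.366]
ft_force: [1.1, -0.9, 0.5]
gripper_width: 0.005
```

```bash
python3 - <<'E'
from h import *
np.set_printoptions(precision=1,suppress=True)
togo([491,334,220])
c=calibration("wrist"); save("wrist","w1.png")
for n in("tub","lock_face","latch_pad","lid_edge","lid_hinge"):
    print(n,[(W("wrist",x["location"],c),round(x["confidence"],2)) for x in pinpoint("wrist",n)[:2]])
E
```

```text
t 3.5 pos [456.6 251.3 241.9] yaw -12.41 go tool [ 22.   15.8 -88.1] F [ 1.1 -0.9  0.5] w 0.004816964376822281
tub []
lock_face [(array([486.4, 309.9,  96.5]), 0.96)]
latch_pad [(array([478.4, 246.2,  95.5]), 0.87)]
lid_edge [(array([506.6, 241.2,  87.5]), 0.88)]
lid_hinge [(array([492.7, 465.5,  18.9]), 0.62)]
```

View pics/w1.png

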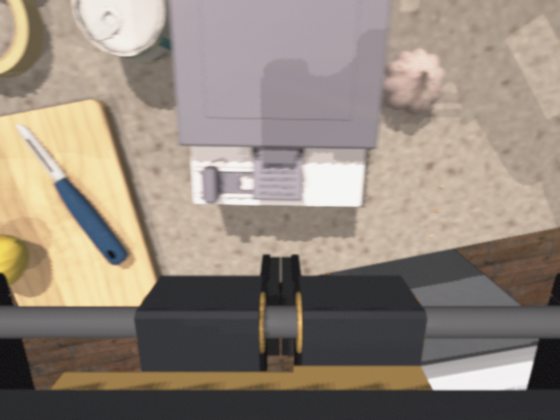

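The wrist view shows the lock ridge at px (210,185), the latch flap at (278,178) and the deck front edge at row 206, spanning columns 193 to 363. The tool is aligned with the tub. I'll back-project these to check.

```bash
cat >> h.py <<'E'
def bp(cam,u,v,z):
    c=calibration(cam);f=210/np.tan(np.radians(c["fovy"]/2));R=np.array(c["R"]);o=-R.T@np.array(c["t"])
    d=R.T@np.array([(u-c["cx"])/f,(v-c["cy"])/f,1]); return o+d*(z-o[2])/d[2]
E
python3 - <<'E'
from h import *
np.set_printoptions(precision=1,suppress=True)
a=np.radians(-12.5);ex=np.array([np.cos(a),np.sin(a)]);ey=np.array([-ex[1],ex[0]])
FL=bp("wrist",193,206,80);FR=bp("wrist",363,206,80)
print(FL,FR,FL-FR)
o=(FL+FR)[:2]/2+100*ex; print("origin",o)
for n,p in dict(rtop=bp("wrist",202,185,100),lock=np.array([486.4,309.9,96]),latch=np.array([478.4,246.2,95]),lidL=bp("wrist",180,145,100),lidR=bp("wrist",378,147,100),s_lock=bp("wrist",218,185,100)).items():
    d=p[:2]-o; print(n,p,"local",d@ex,d@ey)
for l in([-79,95],[-79,77.5],[-82,0]):
    togo(list(o+l[0]*ex+l[1]*ey)+[150])
E
```

```text
[467.7 325.7  80. ] [435.  176.7  80. ] [ 32.7 149.    0. ]
origin [549.  229.5]
rtop [488. 307. 100.] local -76.3842641273734 62.46948843663444
lock [486.4 309.9  96. ] local -78.52804080133808 64.91800294323842
latch [478.4 246.2  95. ] local -72.55120545044039 0.9964303781938488
lidL [523.  315.1 100. ] local -43.91897370539866 77.88243484649814
lidR [487.7 161.4 100. ] local -45.16146792811352 -79.77367046371302
s_lock [485.1 294.2 100. ] local -76.35795867173825 49.30439282881746
t 3.8 pos [456.3 248.4 241.4] yaw -12.43 go tool [ 91.3  15.7 -96.7] F [0.3 0.2 0.3] w 0.010861398042339342
t 3.8 pos [456.3 248.4 241.4] yaw -12.43 go tool [ 91.3  15.7 -79.2] F [0.3 0.2 0.3] w 0.010861398042339342
t 3.8 pos [456.3 248.4 241.4] yaw -12.43 go tool [91.4 12.6 -1.7] F [0.3 0.2 0.3] w 0.010861398042339342
```

send_rows(series=[{"jaw": 0, "tx": 0, "ty": 0.009, "tz": -0.049, "twist": 0}, {"jaw": 0, "tx": 0, "ty": 0.009, "tz": -0.049, "twist": 0}, {"jaw": 0, "tx": 0.045, "ty": 0, "tz": 0, "twist": 0}, {"jaw": 0, "tx": 0.045, "ty": 0, "tz": 0, "twist": 0}, {"jaw": 0, "tx": 0.042, "ty": 0, "tz": 0, "twist": 0}])

```text
clock: 4.42
eef_pos: [495.6, 339.1, 108.6]
orientation: [1.369, 1.097, -1.368]
ft_force: [0.2, 0.3, 0.5]
gripper_width: 0.004
```

```bash
python3 - <<'E'
from h import *
togo([488,324,107]);save("wrist","w2.png")
E
```

```text
t 4.425 pos [495.6 339.1 108.6] yaw -12.55 go tool [ 1.6 -4.1 16.4] F [0.2 0.3 0.5] w 0.0035778451443296195
```

View pics/w2.png

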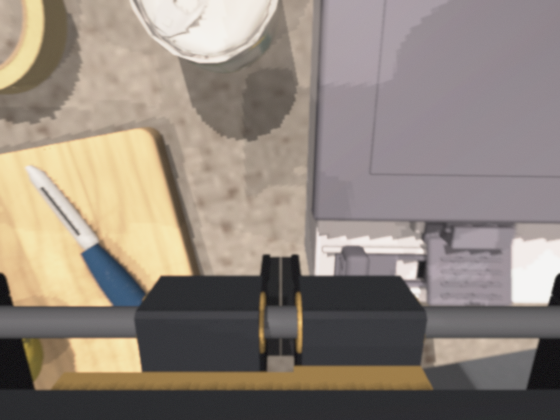

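The fingers stand just left of the lock ridge (px 355,262), clear of the tub. Now I'll push it in.

send_rows(series=[{"jaw": 0, "tx": 0.001, "ty": -0.001, "tz": 0.006, "twist": 0}, {"jaw": 0, "tx": 0, "ty": 0, "tz": 0.006, "twist": 0}, {"jaw": 0, "tx": 0, "ty": 0, "tz": 0.005, "twist": 0}, {"jaw": 0, "tx": 0, "ty": 0, "tz": 0.004, "twist": 0}, {"jaw": 0, "tx": 0, "ty": 0, "tz": 0.004, "twist": 0}])

```text
clock: 5.1
eef_pos: [489.2, 316.7, 109.4]
orientation: [1.368, 1.099, -1.366]
ft_force: [-0.2, 1.4, 0.5]
gripper_width: 0.004
```

send_rows(series=[{"jaw": 0, "tx": 0, "ty": 0, "tz": 0.002, "twist": 0}, {"jaw": 0, "tx": 0, "ty": 0, "tz": 0.002, "twist": 0}, {"jaw": 0, "tx": 0, "ty": 0, "tz": 0.001, "twist": 0}, {"jaw": 0, "tx": 0, "ty": 0, "tz": 0.001, "twist": 0}, {"jaw": 0, "tx": 0, "ty": 0, "tz": 0.001, "twist": 0}])

```text
clock: 5.72
eef_pos: [487.3, 309.9, 108.5]
orientation: [1.367, 1.099, -1.367]
ft_force: [0.1, 1.5, 0.8]
gripper_width: 0.005
```

send_rows(series=[{"jaw": 0, "tx": 0, "ty": 0, "tz": 0.001, "twist": 0}, {"jaw": 0, "tx": 0, "ty": 0, "tz": 0.001, "twist": 0}, {"jaw": 0, "tx": 0, "ty": 0, "tz": 0.001, "twist": 0}, {"jaw": 0, "tx": 0, "ty": 0, "tz": 0.0005, "twist": 0}, {"jaw": 0, "tx": 0, "ty": 0, "tz": 0, "twist": 0}])

```text
clock: 6.35
eef_pos: [486.5, 306.4, 108.5]
orientation: [1.367, 1.099, -1.367]
ft_force: [-0.7, 0.4, 0.7]
gripper_width: 0.007
```

```bash
python3 - <<'E'
from h import *
togo([488,324,107]);im=save("wrist","w3.png");save("top","t3.png")
cv2.imwrite("pics/w3c.png",cv2.resize(im[180:330,260:560,::-1],None,fx=2,fy=2))
E
```

```text
t 6.35 pos [486.5 306.4 108.5] yaw -12.42 go tool [  1.5  -2.3 -17.6] F [-0.7  0.4  0.7] w 0.006869784260782643
```

View pics/w3c.png

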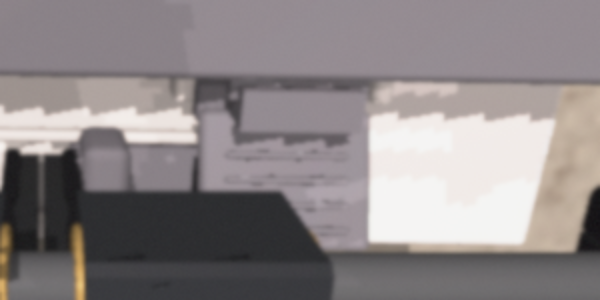

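The ridge (crop px 105,160) sits against the finger and its plate now lies near the latch. There's no stop force yet, so I'll continue.

send_rows(series=[{"jaw": 0, "tx": 0, "ty": 0, "tz": 0.001, "twist": 0}, {"jaw": 0, "tx": 0, "ty": 0, "tz": 0.0005, "twist": 0}, {"jaw": 0, "tx": 0, "ty": 0, "tz": 0.0005, "twist": 0}, {"jaw": 0, "tx": 0, "ty": 0, "tz": 0, "twist": 0}, {"jaw": 0, "tx": 0, "ty": 0, "tz": 0, "twist": 0}])

```text
clock: 7.08
eef_pos: [486.1, 304.4, 108.5]
orientation: [1.367, 1.099, -1.367]
ft_force: [-1.3, 0.9, 0.4]
gripper_width: 0.005
```

send_rows(series=[{"jaw": 0, "tx": 0, "ty": 0, "tz": 0.001, "twist": 0}, {"jaw": 0, "tx": 0, "ty": 0, "tz": 0.0005, "twist": 0}, {"jaw": 0, "tx": 0, "ty": 0, "tz": 0.0005, "twist": 0}, {"jaw": 0, "tx": 0, "ty": 0, "tz": 0, "twist": 0}, {"jaw": 0, "tx": 0, "ty": 0, "tz": 0, "twist": 0}])

```text
clock: 7.7
eef_pos: [485.7, 303.6, 108.6]
orientation: [1.369, 1.1, -1.366]
ft_force: [-0.1, 6.0, -1.4]
gripper_width: 0.004
```

Force of 6 N with the arm lagging means the lock has reached its stop. I'll back off, rise and go over the latch.

send_rows(series=[{"jaw": 0, "tx": 0, "ty": 0, "tz": -0.007, "twist": 0}, {"jaw": 0, "tx": -0.03, "ty": 0, "tz": 0, "twist": 0}, {"jaw": 0, "tx": 0, "ty": -0.003, "tz": 0.033, "twist": 0}, {"jaw": 0, "tx": 0, "ty": -0.003, "tz": 0.033, "twist": 0}, {"jaw": 0, "tx": 0, "ty": 0, "tz": 0, "twist": 0}])

```text
clock: 8.32
eef_pos: [466.7, 244.6, 138.4]
orientation: [1.367, 1.097, -1.369]
ft_force: [-0.5, -0.6, -0.5]
gripper_width: 0.006
```

```bash
python3 - <<'E'
from h import *
np.set_printoptions(precision=1,suppress=True)
a=np.radians(-12.5);ex=np.array([np.cos(a),np.sin(a)]);ey=np.array([-ex[1],ex[0]]);o=np.array([549,229.5])
togo(list(o-84*ex)+[120]); c=calibration("wrist"); im=save("wrist","w4.png")
for n in("lock_face","latch_pad"):
    for x in pinpoint("wrist",n)[:1]:
        p=W("wrist",x["location"],c); print(n,p,(p[:2]-o)@ex,(p[:2]-o)@ey,x["confidence"])
E
```

```text
t 8.325 pos [466.7 244.6 138.4] yaw -12.52 go tool [18.4 -0.4 -3. ] F [-0.5 -0.6 -0.5] w 0.006263624546041558
lock_face [483.8 293.7  95.4] -77.53020953014897 48.5205022399761 0.71
latch_pad [475.3 250.2  97.3] -76.39232445213565 4.224178895966896 0.88
```

View pics/w4.png

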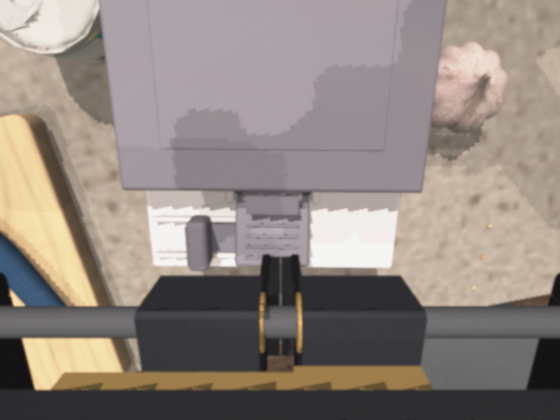

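The lock moved 16.4 mm (ridge now at px 199,242). The latch flap is centred at px (272,228), about 3 mm left of the fingers. Pressing it now.

send_rows(series=[{"jaw": 0, "tx": 0.008, "ty": 0, "tz": -0.003, "twist": 0}, {"jaw": 0, "tx": 0.008, "ty": 0, "tz": 0, "twist": 0}, {"jaw": 0, "tx": 0.004, "ty": 0, "tz": 0, "twist": 0}, {"jaw": 0, "tx": 0.003, "ty": 0, "tz": 0, "twist": 0}, {"jaw": 0, "tx": 0.003, "ty": 0, "tz": 0, "twist": 0}])

```text
clock: 9.1
eef_pos: [467.7, 249.3, 112.5]
orientation: [1.367, 1.099, -1.367]
ft_force: [-2.7, 0.8, 3.6]
gripper_width: 0.004
```

send_rows(series=[{"jaw": 0, "tx": 0.002, "ty": 0, "tz": 0, "twist": 0}, {"jaw": 0, "tx": 0.002, "ty": 0, "tz": 0, "twist": 0}, {"jaw": 0, "tx": 0, "ty": 0, "tz": 0, "twist": 0}, {"jaw": 0, "tx": 0, "ty": 0, "tz": 0, "twist": 0}, {"jaw": 0, "tx": 0, "ty": 0, "tz": 0, "twist": 0}])

```text
clock: 9.72
eef_pos: [467.8, 249.2, 108.6]
orientation: [1.367, 1.099, -1.367]
ft_force: [-2.6, 0.4, 3.0]
gripper_width: 0.005
```

```bash
python3 - <<'E'
from h import *
np.set_printoptions(precision=1,suppress=True)
a=np.radians(-12.5);ex=np.array([np.cos(a),np.sin(a)]);ey=np.array([-ex[1],ex[0]]);o=np.array([549,229.5])
togo(list(o-84*ex)+[120])
for cam in("wrist","top"):
    c=calibration(cam); save(cam,cam+"5.png")
    for n in("lid_edge","tub"):
        for x in pinpoint(cam,n)[:1]:
            p=W(cam,x["location"],c); print(cam,n,p,(p[:2]-o)@ex,(p[:2]-o)@ey,x["confidence"])
E
```

```text
t 9.725 pos [467.8 249.2 108.6] yaw -12.42 go tool [-11.4  -0.5   1.6] F [-2.6  0.4  3. ] w 0.00521016855496493
wrist lid_edge [517.9 237.8 146.8] -32.20516851479973 1.3560996158176395 0.56
wrist tub [546.5 230.6   3.6] -2.70917552896037 0.5008763012396307 0.81
top lid_edge [517.  235.6 147.2] -32.565540010692786 -0.9626823934903079 0.89
top tub [548.6 232.7   2.4] -1.1205159932152309 2.9996815000552095 0.79
```

View pics/wrist5.png

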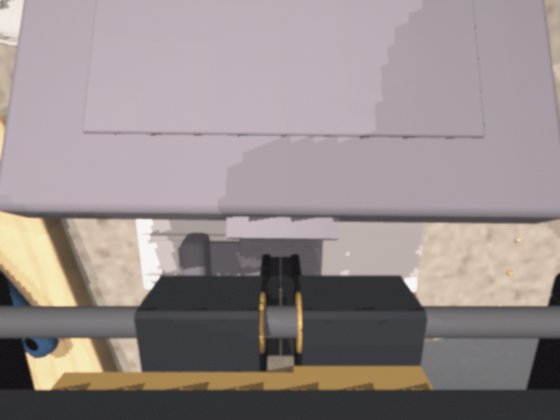

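The lid is ajar: its edge measures 147 mm high at local x ≈ -33, and its front edge is at row 213. The tub hasn't moved. I'll rise clear of the latch and come up to the edge from the front.

send_rows(series=[{"jaw": 0, "tx": -0.015, "ty": 0, "tz": 0, "twist": 0}, {"jaw": 0, "tx": -0.014, "ty": 0, "tz": 0, "twist": 0}, {"jaw": 0, "tx": 0, "ty": 0.01, "tz": 0, "twist": 0}, {"jaw": 0, "tx": 0, "ty": 0.01, "tz": 0.002, "twist": 0}, {"jaw": 0, "tx": 0, "ty": 0.01, "tz": 0, "twist": 0}])

```text
clock: 10.65
eef_pos: [497.2, 240.2, 137.0]
orientation: [1.367, 1.099, -1.368]
ft_force: [0.2, -0.4, -0.2]
gripper_width: 0.007
```

send_rows(series=[{"jaw": 0, "tx": 0, "ty": 0.006, "tz": 0, "twist": 0}, {"jaw": 0, "tx": -0.006, "ty": 0.004, "tz": 0, "twist": 0}, {"jaw": 0, "tx": -0.007, "ty": 0.004, "tz": 0, "twist": 0}, {"jaw": 0, "tx": -0.007, "ty": 0.004, "tz": 0, "twist": 0}, {"jaw": 0, "tx": -0.006, "ty": 0.004, "tz": 0, "twist": 0}])

```text
clock: 11.28
eef_pos: [516.4, 235.9, 163.1]
orientation: [1.363, 1.102, -1.371]
ft_force: [-7.5, -0.3, 5.0]
gripper_width: 0.003
```

```bash
cat > c.py <<'E'
from h import *
import sys
np.set_printoptions(precision=1,suppress=True)
a=np.radians(-12.5);ex=np.array([np.cos(a),np.sin(a)]);ey=np.array([-ex[1],ex[0]]);o=np.array([549,229.5])
s=read_state();d=s["eef_pos"][:2]-o;print("tcp local",d@ex,d@ey,s["eef_pos"][2],"F",s["ft_force"])
for cam in("top","scene"):
    c=calibration(cam); save(cam,cam+sys.argv[1]+".png")
    for n in("lid_edge","tub","tin"):
        for x in pinpoint(cam,n)[:1]:
            p=W(cam,x["location"],c); print(cam,n,(p[:2]-o)@ex,(p[:2]-o)@ey,p[2],x["confidence"])
E
python3 c.py 6
```

```text
tcp local -33.24556957299168 -0.7731222309103887 163.0698522222421 F [-7.5 -0.3  5. ]
top lid_edge -100.57319023454419 215.63800280224314 25.753581872273582 0.48
top tub 2.5989094429093957 2.0221073188814738 1.8310601618203295 0.82
top tin 60.42630940746101 131.51732141238836 -0.27163815620094545 0.72
scene tub 1.518606633570581 1.5351956367407265 2.3579358843180023 0.57
scene tin 61.63733863769369 132.33998959932103 -1.2661417394826924 0.65
```

send_rows(series=[{"jaw": 0, "tx": -0.001, "ty": 0, "tz": 0, "twist": 0}, {"jaw": 0, "tx": 0, "ty": 0, "tz": 0, "twist": 0}, {"jaw": 0, "tx": 0, "ty": 0, "tz": 0, "twist": 0}, {"jaw": 0, "tx": 0, "ty": 0, "tz": 0, "twist": 0}, {"jaw": 0, "tx": 0, "ty": 0, "tz": 0, "twist": 0}])

```text
clock: 12.3
eef_pos: [518.2, 236.0, 164.5]
orientation: [1.367, 1.099, -1.367]
ft_force: [-3.9, 0.1, 2.1]
gripper_width: 0.007
```

```bash
python3 c.py 7; python3 -c "
import cv2
a=cv2.imread('pics/scene7.png')[180:310,190:340];b=cv2.imread('pics/top7.png')[160:280,170:310]
a=cv2.resize(a,(390,338));b=cv2.resize(b,(394,338));cv2.imwrite('pics/c7.png',cv2.hconcat([a,b]))"
```

```text
tcp local -31.49800769618028 -0.3465776443207533 164.50323670327273 F [-3.9  0.1  2.1]
top tub 2.800892165445707 0.14461815865135152 5.442740855488381 0.63
top tin 61.41666618541011 134.63543435253607 0.8176575542714003 0.58
scene tub 0.06841500687706699 -0.6950289172265429 -0.9636665429374706 0.85
scene tin 58.60220966165712 135.64971956156106 -0.5706709091273119 0.57
```

View pics/c7.png

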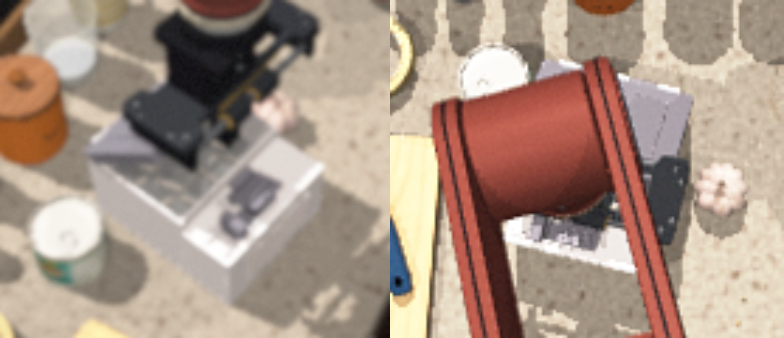

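The scene view shows the lid riding up on the fingertips, with the bin open beneath it; tub and tin are in place. I'll carry on slowly along the arc.

send_rows(series=[{"jaw": 0, "tx": -0.0055, "ty": 0.004, "tz": 0, "twist": 0}, {"jaw": 0, "tx": -0.005, "ty": 0.0042, "tz": 0, "twist": 0}, {"jaw": 0, "tx": -0.005, "ty": 0.0044, "tz": 0, "twist": 0}, {"jaw": 0, "tx": -0.0048, "ty": 0.0046, "tz": 0, "twist": 0}, {"jaw": 0, "tx": -0.0045, "ty": 0.0048, "tz": 0, "twist": 0}])

```text
clock: 13.32
eef_pos: [540.2, 231.2, 189.8]
orientation: [1.367, 1.099, -1.367]
ft_force: [-1.5, 0.4, -0.1]
gripper_width: 0.004
```

send_rows(series=[{"jaw": 0, "tx": -0.0043, "ty": 0.005, "tz": 0, "twist": 0}, {"jaw": 0, "tx": -0.004, "ty": 0.0052, "tz": 0, "twist": 0}, {"jaw": 0, "tx": -0.004, "ty": 0.0053, "tz": 0, "twist": 0}, {"jaw": 0, "tx": -0.0035, "ty": 0.0055, "tz": 0, "twist": 0}, {"jaw": 0, "tx": -0.0035, "ty": 0.0056, "tz": 0, "twist": 0}])

```text
clock: 13.95
eef_pos: [566.0, 225.5, 208.8]
orientation: [1.367, 1.099, -1.367]
ft_force: [0.4, 0.1, 0.0]
gripper_width: 0.003
```

```bash
python3 c.py 8
```

```text
tcp local 17.4830608509792 -0.27129863608032656 208.83927829502485 F [0.4 0.1 0. ]
top tub 3.17175487843191 -1.5378537292581789 2.3295834237946322 0.78
top tin -78.09450311763375 47.69509942454514 91.95509114939851 0.62
scene lid_edge 10.668538346394744 -127.27581456488338 0.7919216801256337 0.67
scene tub -1.8817941200474606 0.628550765583723 0.028715029096397927 0.9
scene tin 62.071901703083235 134.8556345043195 0.434647975371713 0.86
```

send_rows(series=[{"jaw": 0, "tx": -0.003, "ty": 0.006, "tz": 0, "twist": 0}, {"jaw": 0, "tx": -0.0025, "ty": 0.006, "tz": 0, "twist": 0}, {"jaw": 0, "tx": -0.002, "ty": 0.006, "tz": 0, "twist": 0}, {"jaw": 0, "tx": -0.002, "ty": 0.0065, "tz": 0, "twist": 0}, {"jaw": 0, "tx": -0.001, "ty": 0.0065, "tz": 0, "twist": 0}])

```text
clock: 14.98
eef_pos: [596.5, 218.7, 219.3]
orientation: [1.367, 1.099, -1.367]
ft_force: [-1.3, -0.8, -0.3]
gripper_width: 0.009
```

send_rows(series=[{"jaw": 0, "tx": -0.001, "ty": 0.0065, "tz": 0, "twist": 0}, {"jaw": 0, "tx": 0, "ty": 0.0065, "tz": 0, "twist": 0}, {"jaw": 0, "tx": 0, "ty": 0.0065, "tz": 0, "twist": 0}, {"jaw": 0, "tx": 0, "ty": 0.0065, "tz": 0, "twist": 0}, {"jaw": 0, "tx": 0, "ty": 0.0065, "tz": 0, "twist": 0}])

```text
clock: 15.6
eef_pos: [628.1, 211.8, 220.1]
orientation: [1.367, 1.099, -1.367]
ft_force: [-0.5, 0.1, 0.1]
gripper_width: 0.007
```

```bash
python3 c.py 9
```

```text
tcp local 81.0261680471523 -0.14134954518840973 220.07520485730376 F [-0.5  0.1  0.1]
top lid_edge 97.86442764205079 -2.707586701573814 229.48353881452886 0.51
top tub 0.7349862860695381 2.298366999991955 1.3119541476101395 0.59
top tin -4.991522855176451 -529.4920907448126 1.5267671510600649 0.75
scene lid_edge 108.28400602296449 -3.1057058829180293 228.38738424516333 0.96
scene tub -0.4933178900397042 0.15159654055874 -1.9371558786527092 0.78
scene tin 60.31672270416388 128.55378008859495 -1.290454225880413 0.72
```

The lid edge is at local x ≈ 100 (about 1.77 rad), past the point of balance. I'll retreat forwards and up.

send_rows(series=[{"jaw": 0, "tx": 0, "ty": 0.003, "tz": 0, "twist": 0}, {"jaw": 0, "tx": 0, "ty": -0.02, "tz": 0, "twist": 0}, {"jaw": 0, "tx": -0.01, "ty": -0.04, "tz": 0, "twist": 0}, {"jaw": 0, "tx": -0.03, "ty": -0.05, "tz": 0, "twist": 0}, {"jaw": 0, "tx": -0.03, "ty": -0.05, "tz": 0, "twist": 0}])

```text
clock: 16.62
eef_pos: [472.9, 245.8, 290.6]
orientation: [1.367, 1.099, -1.368]
ft_force: [0.5, 1.0, 1.6]
gripper_width: 0.005
```

send_rows(series=[{"jaw": 0, "tx": 0, "ty": -0.05, "tz": 0, "twist": 0}, {"jaw": 0, "tx": 0, "ty": -0.02, "tz": 0.05, "twist": 0}, {"jaw": 0, "tx": 0, "ty": 0, "tz": 0.05, "twist": 0}, {"jaw": 0, "tx": 0, "ty": 0, "tz": 0.05, "twist": 0}, {"jaw": 0, "tx": 0, "ty": 0, "tz": 0.05, "twist": 0}])

```text
clock: 17.25
eef_pos: [362.5, 64.2, 290.6]
orientation: [1.367, 1.098, -1.365]
ft_force: [0.1, -0.5, 0.0]
gripper_width: 0.009
```

send_rows(series=[{"jaw": 0, "tx": 0, "ty": 0, "tz": 0, "twist": 0}, {"jaw": 0, "tx": 0, "ty": 0, "tz": 0, "twist": 0}, {"jaw": 0, "tx": 0, "ty": 0, "tz": 0, "twist": 0}, {"jaw": 0, "tx": 0, "ty": 0, "tz": 0, "twist": 0}, {"jaw": 0, "tx": 0, "ty": 0, "tz": 0, "twist": 0}])

```text
clock: 17.88
eef_pos: [363.0, 66.0, 290.0]
orientation: [1.366, 1.1, -1.366]
ft_force: [-0.4, -0.1, 0.2]
gripper_width: 0.005
```

send_rows(series=[{"jaw": 0, "tx": 0, "ty": 0, "tz": 0, "twist": 0}, {"jaw": 0, "tx": 0, "ty": 0, "tz": 0, "twist": 0}, {"jaw": 0, "tx": 0, "ty": 0, "tz": 0, "twist": 0}, {"jaw": 0, "tx": 0, "ty": 0, "tz": 0, "twist": 0}, {"jaw": 0, "tx": 0, "ty": 0, "tz": 0, "twist": 0}])

```text
clock: 18.5
eef_pos: [363.0, 65.4, 290.2]
orientation: [1.367, 1.099, -1.367]
ft_force: [0.9, -0.2, 0.3]
gripper_width: 0.006
```

```bash
sed -i 's/"lid_edge","tub","tin"/"lid_edge","tub","tin","lock_face","garlic"/' c.py; python3 c.py 10; python3 -c "
import cv2
a=cv2.imread('pics/scene10.png')[180:310,190:340];b=cv2.imread('pics/top10.png')[160:280,170:310]
a=cv2.resize(a,(390,338));b=cv2.resize(b,(394,338));cv2.imwrite('pics/c10.png',cv2.hconcat([a,b]))"
```

```text
tcp local -146.09309312418932 -200.51520249024196 290.16998431243644 F [ 0.9 -0.2  0.3]
top lid_edge 129.27839213675563 -4.593214648852727 224.33210775414685 0.68
top tub 1.7660731118240478 -2.3795204290152867 2.7486966991104915 0.59
top tin 61.874357180415295 134.10681295424143 -1.858361573155822 0.81
top lock_face -76.44706825930646 49.81871742160988 90.4832878370938 0.56
top garlic 9.612859603234806 -128.64313940536564 3.2931824686389213 0.55
scene lid_edge 122.84044972895991 -0.3328227315314354 226.65214199609773 0.56
scene tub 1.1731638233760877 0.815614781538761 -0.0819150655786508 0.92
scene tin 60.29552850171537 134.0366890147241 0.7063583626104192 0.81
scene lock_face -77.52054151893252 49.686760937064335 90.72585890197962 0.62
scene garlic 6.647279623957545 -123.67494155547384 3.1314070631380937 0.69
```

View pics/c10.png

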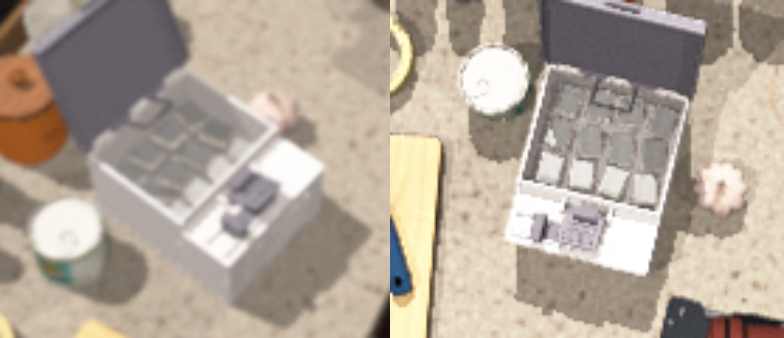

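The lid lies back at its stop: its edge is at about (126, 225), against (125, 225) expected at 1.95 rad. The lock is in, and the tub and the things next to it are in place.

```bash
python3 -c "
from rig import *
print(hand_in())"
```

```text
the job is handed in; nothing more can be done
None
```

The tub is standing open and the job is handed in, at about 19 s of the 61 s allowed; no verdict came back. I pushed the lock in, pressed the latch so the lid sprang ajar, swept the lid up and over with the shut fingertips, and backed the arm well clear.

**Last checks:**
- **Lid:** its edge was at about x = 126 mm, z = 225 mm in the tub's frame. At the 1.95 rad stop it should be at 125 and 225.
- **Lock:** it moved in by about 16 mm, measured just after the push. In the final pictures its face was still about 15 mm in from where it started.
- **Tub and neighbours:** the tub was within about 3 mm of its start. The tin was within about 3 mm and the garlic within about 5 mm, which is about the measuring error. I did not measure the apple, lemon, peeler or spoon again, but the arm did not work near them.
- **Arm:** it was touching nothing; the wrist force read under 1 N.

While the arm was in the way, a few network reports for the tin and the lid edge were clearly wrong. I ignored them, and the later clear views agreed with each other.

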